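Stir the finishing chips and hang up the stirrer

ROBOT

A 6-joint arm with a two-finger parallel gripper is mounted at the origin on the work surface. World frame = base frame: x ahead of the robot, y to its left, z up, the work surface at z = 0. Lengths are in m, angles in degrees, forces in N, time in s.
With the tool pointing down it reaches from about 0.3 to 0.75 m from the base axis. Payload 8.5 kg.
Tool frame: the origin (TCP) lies midway between the tips of the shut fingers; the grasp point (between the pads) lies grasp_offset behind it (grasp_offset is the distance from the TCP to the grasp point, in m); z points along the fingers, y is the line along which they close (so a half turn about z gives the same grasp; the last joint's range is limited). The gripper opens to 85 mm and grips with 20 to 120 N. Pads are 22 mm wide; open, the fingers measure 114 mm over their backs; the gripper's body (76 mm by 85 mm) begins 54 mm behind the grasp point. The pads swing forward as they close: fully open they stand 13 mm farther back than shut.
Start: joints at [-89.399, 21.807, 74.336, -0, 83.858, -12.336], TCP at [0.123, -0.536, 0.197] pointing down, gripper open.
Joint ranges: [-178.18, 178.18], [-50.72, 133.34], [12.68, 142.11], [-81.47, 261.47], [9.98, 163.14], [-165.26, 165.26]. Speed limits (degrees/s): [136.94, 136.94, 180, 180, 180, 180].

INTERFACE

Orientations are given as a 3x3 rotation matrix whose columns are the frame's x, y, z axes.
In Python, from rig import observe, get_image, camera_params, close_job, grasp_offset gives the robot as it stands.
- The arm moves only by the shell command python3 -m handwheel 'ROWS' [OPENING] [FORCE]. ROWS is JSON, a list of rows, each a list of 2 entries, a list of its own where there are three numbers: the shift along the tool's x, y, z as a fraction of full scale, then the turn, a rotation vector about the tool's x, y, z as a fraction of full scale. In form: [[[dx, dy, dz], [ax, ay, az]], ...]. A call has 1 to 10 rows; each row is the pose to reach, as a shift and turn from the pose commanded when the call began, along the tool's axes at that moment, turning the shorter way round; what a row does not reach only later rows make up. Full scale, the value 1, is 0.5 m for a shift and pi rad for a turn. A row lasts 1/10 s, in which the tool goes at most 50 mm and 8.59 degrees, less where a joint would pass 70% of its speed; a pose out of reach is approached as far as the arm can. A call with a number of a shift or a turn outside -1 to 1 is refused whole. A call with a gripper value outside its range is refused whole. OPENING is the opening, from 0 (shut) to 1 (fully open), set as the call begins (- or left out, the last holds). The fingers move at their own pace and stop on an object; FORCE is the grip in N (left out, the last holds). Time passes only in rows, so rows that repeat a pose let the fingers close. It gives the time, the measured TCP pose, the force, the opening and the grip force at its end, in the units of the state.
- observe(): the state, without advancing time (a new reading comes with each control period).
- get_image(name): name is "scene" or "top" or "wrist"; returns (picture, depth): 480x640x3 uint8, red, green, blue; 480x640 float32, m along the optical axis (not along the pixel's ray), 0 where there is no reading.
- camera_params(name): a dict with "K" (3x3 intrinsics, pixels), "R" (3x3) and "t" (3): a world point X has camera coordinates R X + t. Camera axes: x right, y down, z forward; pixel columns grow to the right and rows downward; lengths in m; the calibration is good to about 2 mm. A picture is of the moment at which its call begins: read the wrist's pose just before it. camera_params takes no time and is no camera call; for the wrist camera it gives the pose at the moment of the call.
- close_job(): hands the job in; it is judged then, once.
The state is a dict: "time_s": time; "q": joint angles; "qvel": joint speeds; "joint_efforts": joint torques, N m; "position": TCP position; "tool_rot": TCP orientation; "ft_force": force on the tool from outside, world axes, zero at the start; "wrist_torque": the same for the moment, N m; "grip_width": finger opening in m; "gripper_force": force on a finger pad.
Only numpy, scipy, OpenCV 4.12 (cv2) and the standard library are available. Lean on these libraries where they do the work, as an engineer would, in place of code of your own. Each camera call takes 0.05 s, during which the arm holds its last target. There are 200 camera calls.

TASK

Take the orange-handled stirrer out of its slanted holder, reach in under the wire rack with it and stir the chips in the steel pan round until every chip lies about its own width or more from where it started, keeping all chips in the pan. Then hang the stirrer on the yellow hook by the window in its handle and let it hang still. Do not push against the rack, and leave the can and the jar where they are.

Things in the scene. Friction and masses are not known exactly. Their poses are not given: they have to be found in the camera images.
- station: Fixed grey base plate 240 x 300 x 6 mm with a round open steel pan on it. Origin on the bench under the pan's centre; x points away from the robot (at yaw 0), z up. The pan's inner floor is flat, 74 mm in radius, 10 mm above the bench; its 3 mm wall flares to 100 mm outer radius at the rim, 51 mm above the bench. A wire rack stands over its far half.
- pan_floor (a point): Centre of the pan's inner floor, 10 mm above the bench.
- rack: Fixed dark two-tier wire rack over the far half of the pan; origin and axes as the station. Tiers of bars at height 210-220 and 325-335 mm, from above the pan's middle (x = -15 mm) back to x = 135 mm, y = -150 to 150 mm, on two posts at x = 128, y = +-145 mm; two blue bins on the lower tier, up to height 270 mm, at y = +-(70 to 140) mm..
- stirrer: Loose stirrer 223 mm long, 0.1-0.17 kg. Origin: centre of lower end; z along it to the handle, y the handle's normal. Aluminium bar 16 x 16 mm, z = 0-120 mm. Flat orange handle 46 mm wide (x), 10 mm thick (y), z = 120-223 mm: window through it along y, 32 mm wide, z = 132-178 mm, solid tab above. Starts in the holder, leaning about 25 degrees from vertical, handle up and towards the holder's -x.
- stirrer_tip (a point): Centre of the stirrer's lower end.
- stirrer_window (a point): Middle of the upper edge of the handle's window, which is to bear on the hook; 178 mm from the lower end. Axes as the stirrer.
- stirrer_grip (a point): Centre of the solid tab at the handle's top, 200 mm from the lower end: the place to grip, across the 10 mm thickness (stirrer y). Fingers that reach at most 20 mm below it stay out of the window. Axes as the stirrer.
- holder: Fixed slanted holder, black plastic on a blue foot 150 x 90 mm. Its square socket leans 25 degrees from vertical to the holder's -x (roughly towards the robot) and takes the bar's lowest 70 mm with 3 to 4 mm play; a back rail under the bar reaches 115 mm up. The stirrer is drawn out along its length. Origin on the bench, 22 mm below the bar's lower end; z up.
- hookstand: Fixed stand, blue foot 150 x 110 x 10 mm. Dark post 16 mm thick at x = 50 mm, no higher than the hook. Yellow hook of 10 mm round bar runs level from it to x = -50 mm, then turns up to a tip 14 mm above the level bar's top (264 mm above the bench). Origin on the bench under the level bar's middle; the hook points to -x (at yaw 0 to the robot), z up.
- hook_seat (a point): Top of the hook's level bar at its middle, 250 mm above the bench, 50 mm from the axes of both post and upturned tip. Axes as the hookstand.
- can: Bystander: loose can with a red label, 60 mm across, 100 mm tall. Origin under its centre.
- jar: Bystander: loose jar with black cap, 64 mm across, 85 mm tall. Origin under its centre.
- chip1: Loose ceramic finishing chip, a short cylinder 26 mm across and 20 mm high, 26 g, green, white or yellow; origin at the centre of one end face. At the start the nine stand on the pan's floor in a loose ring 50 mm in radius; the pan's middle is free.
- chip2: Another such chip, the same size.
- chip3: Another such chip, the same size.
- chip4: Another such chip, the same size.
- chip5: Another such chip, the same size.
- chip6: Another such chip, the same size.
- chip7: Another such chip, the same size.
- chip8: Another such chip, the same size.
- chip9: Another such chip, the same size.

How it is judged (in metres and radians):
On the way:
1. held in the gripper, with its lower end down in the pan, the stirrer has stirred the chips: all nine are at the same time at least 20 mm from where they started (contact force between the fingers and stirrer above 1 N and horizontal distance between stirrer_tip and pan_floor below 0.085 m and height (world z) of stirrer_tip below 0.035 m and distance of each of chip1, chip2, chip3, chip4, chip5, chip6, chip7, chip8, chip9 from where it was at the start of the episode above 0.02 m), for 0.1 s.
At the end, for the whole second after the job is handed in: The stirrer hangs still (under 0.06 m/s), within 20 degrees of upright, carried by the hook: the middle of its window's upper edge is within 45 mm along the hook, 18 mm sideways and 8 mm in height of hook_seat. All nine chips are in the pan (within 88 mm of its centre, below 50 mm) (x of stirrer_window in the frame of hook_seat between -0.045 and 0.045 m and y of stirrer_window in the frame of hook_seat between -0.018 and 0.018 m and z of stirrer_window in the frame of hook_seat between -0.008 and 0.008 m and contact force between stirrer and hookstand above 0.3 N and angle between stirrer's own z axis and vertical below 0.35 rad and linear speed of stirrer below 0.06 m/s and horizontal distance between each of chip1, chip2, chip3, chip4, chip5, chip6, chip7, chip8, chip9 and pan_floor below 0.088 m and height (world z) of each of chip1, chip2, chip3, chip4, chip5, chip6, chip7, chip8, chip9 below 0.05 m); the robot touches nothing.
It fails at once if the rack is pushed with more than 10 N (contact force between rack and anything else above 10 N).
It fails at once if the can is moved by more than 30 mm (distance of can from where it was at the start of the episode above 0.03 m).
It fails at once if the jar is moved by more than 30 mm (distance of jar from where it was at the start of the episode above 0.03 m).
It also fails if it takes over 72 s, if anything falls off the work surface, if the arm or the gripper's body presses on something with over 40 N, if the wrist force passes 120 N, or if a joint passes its speed limit or range.

## Working session

There is one attempt and no reset: what is moved stays moved. The work goes in short steps, Python scripts to look and compute and a shell command to move; the robot and the scene stay as the last step left them, time stands still between calls to the robot, and variables do not carry over. Pictures are saved under pics/ and viewed, at most 10 in all, crops included, and the job is handed in when it is done.

```bash
mkdir -p pics; ls
python3 - <<'E'
from rig import *
import cv2,numpy as np
print(grasp_offset, observe())
for n in ("scene","top"):
    im,d=get_image(n); cv2.imwrite(f"pics/{n}0.png",im[:,:,::-1]); np.savez(f"pics/{n}0.npz",im=im,d=d,**camera_params(n))
    print(n,camera_params(n))
E
```

```text
pics
0.0187 {'time_s': 0.0, 'q': array([-8.93996460e+01,  2.18426832e+01,  7.43850096e+01,  6.79714796e-04,
        8.38597517e+01, -1.23344372e+01]), 'qvel': array([0.00306119, 0.02411624, 0.00071154, 0.01097467, 0.05778734,
       0.05004071]), 'joint_efforts': array([ 8.37523271e-05, -4.48460269e+01, -2.31278694e+01, -2.40616391e-04,
        4.85602985e-03,  1.31463301e-05]), 'position': array([ 0.12312307, -0.53568409,  0.19679446]), 'tool_rot': array([[ 9.74625739e-01,  2.23840722e-01, -4.19686403e-06],
       [ 2.23840468e-01, -9.74624602e-01,  1.52623526e-03],
       [ 3.37543236e-04, -1.48844759e-03, -9.99998835e-01]]), 'ft_force': array([-0.29599597,  0.20901958,  0.11241938]), 'wrist_torque': array([-0.0372628 , -0.01472876, -0.00464828]), 'gripper_force': 0.0, 'grip_width': 0.08537312795113364}
scene {'K': array([[493.41392202,   0.        , 310.78293268],
       [  0.        , 493.41392202, 243.42348284],
       [  0.        ,   0.        ,   1.        ]]), 'R': array([[-0.63851871,  0.76960581,  0.00086321],
       [ 0.42399969,  0.35271536, -0.83415594],
       [-0.64227573, -0.53225818, -0.55152799]]), 't': array([ 0.34636012, -0.08519177,  1.42757746])}
top {'K': array([[569.74926616,   0.        , 315.19411502],
       [  0.        , 569.74926616, 248.34796752],
       [  0.        ,   0.        ,   1.        ]]), 'R': array([[ 0.01654252, -0.99971689,  0.01710212],
       [-0.98828078, -0.01894442, -0.15146682],
       [ 0.15174793, -0.01439605, -0.98831438]]), 't': array([-0.00813651,  0.59468559,  1.22947857])}
```

View pics/scene0.png

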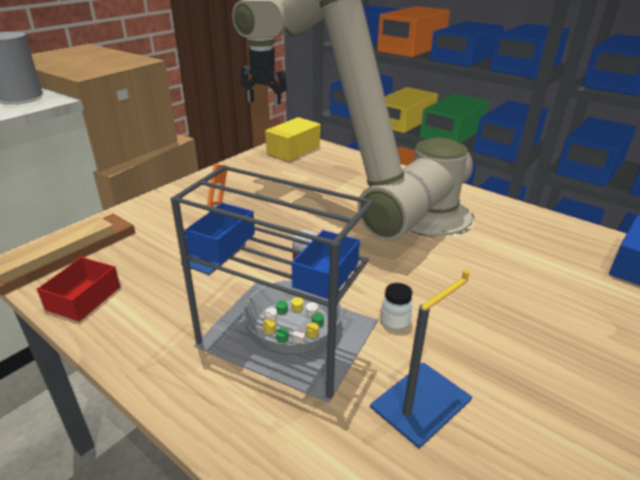

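View pics/top0.png

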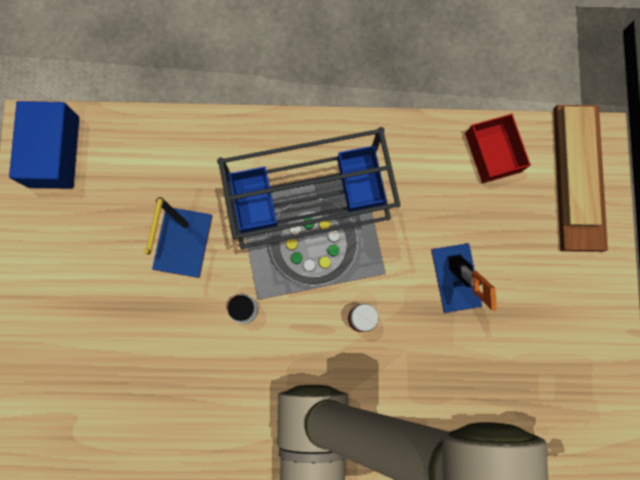

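The overhead view shows the holder with the orange handle near (470,285), the pan centred near (313,243) with the rack over its far half, the hook (yellow, from (160,200) to (150,252)), the jar (242,308) and the can (363,318). Next I'll measure these positions.

```bash
cat > h.py <<'E'
import numpy as np,cv2
from rig import *
def grab(n):
    p=camera_params(n); im,d=get_image(n); return dict(im=im,d=d,**p)
def ray(c,uv):
    uv=np.atleast_2d(np.asarray(uv,float)); R,t=np.asarray(c['R']),np.asarray(c['t'])
    r=np.c_[uv,np.ones(len(uv))]@np.linalg.inv(c['K']).T
    return -R.T@t, r@R     # origin, world dirs
def onz(c,uv,z):
    o,r=ray(c,uv); return o+r*((z-o[2])/r[:,2])[:,None]
def pts(c,m):
    v,u=np.nonzero(m&(c['d']>0)); o,r=ray(c,np.c_[u,v]); return o+r*c['d'][v,u][:,None],np.c_[u,v]
def hsv(c): return cv2.cvtColor(c['im'],cv2.COLOR_RGB2HSV)
def rng(c,lo,hi): return cv2.inRange(hsv(c),np.array(lo),np.array(hi))>0
def blobs(m,amin=15):
    n,l,s,ce=cv2.connectedComponentsWithStats(m.astype(np.uint8))
    return [(s[i,4],ce[i],l==i) for i in range(1,n) if s[i,4]>=amin]
E
python3 - <<'E'
from h import *
np.set_printoptions(precision=4,suppress=True)
c=dict(np.load('pics/top0.npz')); s=dict(np.load('pics/scene0.npz'))
print('cams',ray(c,[0,0])[0],ray(s,[0,0])[0])
for nm,lo,hi in(('blue',(105,120,60),(125,255,255)),('orange',(5,160,120),(18,255,255)),('yellow',(20,150,110),(32,255,255)),('green',(50,100,50),(85,255,255))):
  for cn,cc in(('top',c),('scene',s)):
    for a,ce,m in blobs(rng(cc,lo,hi)):
        P,_=pts(cc,m)
        if len(P)==0: continue
        med=np.median(P,0)
        if a>4000 or not(0<med[0]<1.2 and abs(med[1])<0.8): continue
        print(nm,cn,a,ce.round(1),med,'z',np.percentile(P[:,2],[5,95]))
        if nm=='blue' and med[2]<.05:
            (cx,sz,an)=cv2.minAreaRect(onz(cc,np.argwhere(m)[:,::-1],.01)[:,:2].astype(np.float32)); print('   rect',np.array(cx),sz,an)
E
```

```text
cams [0.4013 0.0208 1.3053] [1.1742 0.5233 0.716 ]
blue top 3843 [ 37.5 140.6] [0.8156 0.6182 0.0912] z [0.0869 0.0952]
blue top 599 [356.3 161.5] [ 0.7394 -0.0723  0.2245] z [0.2204 0.2708]
blue top 683 [248.6 182.4] [0.6931 0.1367 0.2244] z [0.2199 0.2717]
blue top 1075 [362.6 190.2] [ 0.6824 -0.0847  0.224 ] z [0.2203 0.2711]
blue top 1237 [254.7 211.2] [0.6367 0.123  0.2241] z [0.2199 0.2716]
blue top 2722 [182.3 243.5] [0.6048 0.3052 0.011 ] z [0.0066 0.0154]
   rect [0.6103 0.3079] (0.10606515407562256, 0.14560407400131226) 80.97998809814453
blue top 1651 [453.4 279.7] [ 0.5216 -0.3118  0.0084] z [0.0037 0.013 ]
   rect [ 0.5393 -0.3222] (0.1451111137866974, 0.08578459918498993) 10.454804420471191
blue scene 192 [235.6 209.8] [ 0.6489 -0.0945  0.2635] z [0.2576 0.2692]
blue scene 2427 [216.8 237.1] [ 0.7154 -0.0655  0.2428] z [0.2215 0.2681]
blue scene 91 [327.2 234.7] [0.6075 0.0906 0.2637] z [0.2567 0.2682]
blue scene 721 [346.9 257.7] [0.6181 0.1515 0.25  ] z [0.2253 0.2692]
blue scene 1698 [312.5 269.1] [0.7024 0.1136 0.244 ] z [0.2219 0.2691]
blue scene 152 [200.6 266.9] [
[... 1170 characters left out ...]
 108 [297.  303.9] [ 0.5709 -0.0151  0.0283] z [0.0164 0.0314]
yellow scene 120 [269.1 326. ] [ 0.6581 -0.0135  0.0283] z [0.0154 0.0314]
yellow scene 133 [312.1 329.5] [0.6107 0.0598 0.0284] z [0.0149 0.031 ]
green top 18 [307.2 218.6] [0.6633 0.0218 0.033 ] z [0.0237 0.2377]
green top 35 [308.5 225.7] [0.6479 0.0181 0.0309] z [0.024  0.3324]
green top 89 [333.  249.9] [ 0.5942 -0.0382  0.0299] z [0.0266 0.0343]
green top 88 [296.3 257.5] [0.575  0.0451 0.031 ] z [0.0273 0.0358]
green scene 115 [281.5 306.8] [ 0.5987 -0.034   0.0284] z [0.0151 0.0307]
green scene 101 [317.7 318.2] [0.5783 0.0481 0.0288] z [0.0186 0.0315]
green scene 138 [281.9 334.6] [0.6597 0.0237 0.0285] z [0.0157 0.0312]
```

Run:
```python
from h import *
np.set_printoptions(precision=4,suppress=True)
c=dict(np.load('pics/top0.npz')); s=dict(np.load('pics/scene0.npz'))
A=[]
for cc in(c,s):
    P,_=pts(cc,rng(cc,(4,140,90),(20,255,255)))
    P=P[(np.linalg.norm(P[:,:2]-[.5,-.33],axis=1)<.1)&(P[:,2]>.1)]; print(len(P),P.min(0),P.max(0)); 
    u,w,v=np.linalg.svd(P-P.mean(0),full_matrices=False); print(P.mean(0),w/np.sqrt(len(P)),'\n',v); A.append(P)
# holder foot yaw, both minAreaRect; hook endpoints
P,_=pts(c,rng(c,(20,150,110),(32,255,255))); P=P[(P[:,2]>.2)&(P[:,1]>.2)]
o=P.mean(0);u,w,v=np.linalg.svd((P-o)[:,:2],full_matrices=False);t=(P-o)[:,:2]@v[0]
print('hook',o,v[0],np.degrees(np.arctan2(v[0,1],v[0,0])),o[:2]+v[0]*t.min(),o[:2]+v[0]*t.max())
# same by rays at z=.25
m=rng(c,(20,150,110),(32,255,255)); uv=np.argwhere(m)[:,::-1]; uv=uv[(uv[:,0]<200)&(uv[:,1]>150)]
print('hook px',cv2.minAreaRect(onz(c,uv,.25)[:,:2].astype(np.float32)))
P=np.array([[.6521,-.0169],[.6063,.0571],[.5659,-.0183],[.5942,-.0382],[.575,.0451],[.6597,.0237]])
x=np.linalg.lstsq(np.c_[2*P,np.ones(6)],(P**2).sum(1),rcond=None)[0];print('pan',x[:2],np.sqrt(x[2]+x[:2]@x[:2]))
# plate
m=rng(c,(0,0,60),(180,40,140)); Pp,_=pts(c,m); k=(Pp[:,2]<.012)&(Pp[:,2]>.003)&(np.linalg.norm(Pp[:,:2]-[.6,.01],axis=1)<.2)
print('plate',k.sum(),cv2.minAreaRect(Pp[k][:,:2].astype(np.float32)))
# rack top rails
P,_=pts(c,(c['d']>0)); k=(P[:,2]>.31)&(P[:,2]<.345)&(P[:,0]>.5)&(abs(P[:,1])<.25); print('rack',cv2.minAreaRect(P[k][:,:2].astype(np.float32)))
k=(P[:,2]>.06)&(P[:,2]<.115)&(P[:,0]<.56)&(P[:,0]>.4)&(abs(P[:,1])<.25)
Q=P[k]; 
for sgn in(1,-1):
    q=Q[Q[:,1]*sgn>0]; print('can/jar',cv2.minEnclosingCircle(q[:,:2].astype(np.float32)),np.percentile(q[:,2],95))
big=cv2.resize(np.hstack([c['im'][225:325,420:520],s['im'][150:250,165:265]]),None,fx=4,fy=4,interpolation=cv2.INTER_CUBIC)
cv2.imwrite('pics/crop1.png',big[:,:,::-1])
```

```text
377 [ 0.4557 -0.3434  0.1292] [ 0.5388 -0.3202  0.2387]
[ 0.4975 -0.3305  0.1889] [0.0383 0.0157 0.0032] 
 [[-0.4116 -0.0729  0.9084]
 [-0.8909 -0.1778 -0.4179]
 [ 0.192  -0.9814  0.0082]]
318 [ 0.4625 -0.339   0.1332] [ 0.5363 -0.3179  0.2328]
[ 0.5009 -0.3281  0.1778] [0.0291 0.0165 0.003 ] 
 [[ 0.4227  0.0519 -0.9048]
 [-0.8933 -0.1443 -0.4256]
 [-0.1527  0.9882 -0.0146]]
hook [0.6004 0.309  0.2513] [-0.9886  0.1503] 171.35486402307941 [0.653 0.301] [0.5468 0.3171]
hook px ((0.6003188490867615, 0.3095211386680603), (0.011760692112147808, 0.1058507189154625), 79.06527709960938)
pan [0.6099 0.0085] 0.05025169845098868
plate 4553 ((0.6305666565895081, 0.012142673134803772), (0.23866349458694458, 0.2968485355377197), 12.496654510498047)
rack ((0.6683480739593506, 0.02031634747982025), (0.15030929446220398, 0.30249306559562683), 12.380409240722656)
can/jar ((0.45754891633987427, 0.1586306244134903), 0.029486825689673424) 0.08957863374399433
can/jar ((0.4414929747581482, -0.10315051674842834), 0.030143067240715027) 0.10407076827491073
```

View pics/crop1.png

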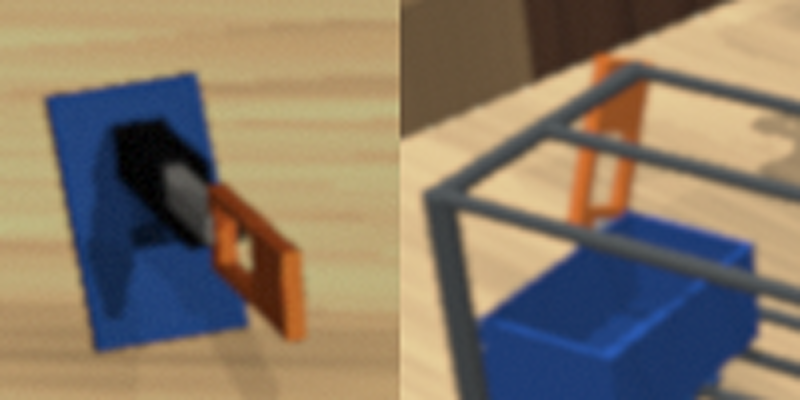

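```bash
cat >> h.py <<'E'
from scipy.spatial.transform import Rotation as Ro
np.set_printoptions(precision=4,suppress=True)
PAN=np.array([.6098,.008,0]); th=np.radians(12.4)
def rz(d): return Ro.from_euler('z',d,degrees=True).as_matrix()
SR=rz(12.4)
def tool(yaw,tilt):
    "tool pointing down, x at yaw; tilt leans tool z towards tool x"
    R=rz(yaw)@np.diag([1.,-1,-1]); return R@Ro.from_euler('y',-tilt,degrees=True).as_matrix()
def rel(targets,o=None):
    "targets: (tcp,R) -> rows"
    o=o or observe(); p,R=np.asarray(o['position']),np.asarray(o['tool_rot'])
    for P,Q in targets:
        d=R.T@(np.asarray(P)-p)/.5; r=Ro.from_matrix(R.T@Q).as_rotvec()/np.pi
        print([d.round(3).tolist(),r.round(3).tolist()], 'mm',round(np.linalg.norm(d)*500),'deg',round(np.linalg.norm(r)*180,1))
E
python3 - <<'E'
from h import *
c=dict(np.load('pics/top0.npz')); s=dict(np.load('pics/scene0.npz'))
print(tool(12.9,0),tool(10.5,25))
psi=np.radians(10.5); S=np.sin(np.radians(25));C=np.cos(np.radians(25))
a=np.array([-S*np.cos(psi),-S*np.sin(psi),C]);n=np.array([-np.sin(psi),np.cos(psi),0]);x=np.cross(n,a)
for cc in(c,s):
    P,_=pts(cc,rng(cc,(4,140,90),(20,255,255)))
    P=P[(np.linalg.norm(P[:,:2]-[.5,-.33],axis=1)<.1)&(P[:,2]>.1)]
    Q=P@np.c_[a,n,x]; print('a,n,x pct',[np.percentile(Q[:,i],[0,1,5,50,95,99,100]) for i in range(3)])
# holder foot centre -> origin guess along axis
E
```

```text
[[ 0.9748  0.2233  0.    ]
 [ 0.2233 -0.9748  0.    ]
 [ 0.      0.     -1.    ]] [[ 0.8911  0.1822 -0.4155]
 [ 0.1652 -0.9833 -0.077 ]
 [-0.4226  0.     -0.9063]]
a,n,x pct [array([-0.0702, -0.0673, -0.0632, -0.0085,  0.0328,  0.0344,  0.0366]), array([-0.4253, -0.4226, -0.4211, -0.4152, -0.4115, -0.4111, -0.4108]), array([0.4409, 0.442 , 0.4439, 0.4698, 0.4874, 0.4881, 0.4885])]
a,n,x pct [array([-0.0679, -0.0673, -0.0626, -0.0157,  0.027 ,  0.031 ,  0.0317]), array([-0.4229, -0.4221, -0.4202, -0.4131, -0.4105, -0.4097, -0.4086]), array([0.4384, 0.4414, 0.4432, 0.4706, 0.4868, 0.4887, 0.4919])]
```

```bash
sed -i "s/from_euler('y',-tilt/from_euler('y',tilt/" h.py
cat >> h.py <<'E'
psi=np.radians(10.5); S=np.sin(np.radians(25));C=np.cos(np.radians(25))
a=np.array([-S*np.cos(psi),-S*np.sin(psi),C]);n=np.array([-np.sin(psi),np.cos(psi),0]);x=np.cross(n,a)
G=-.004*a-.416*n+.465*x   # TCP at grasp
E
python3 - <<'E'
from h import *
T=tool(10.5,25); print(T,G); rel([(G+.1*a,T),(G+.03*a,T),(G,T)])
E
```

```text
[[ 0.8911  0.1822  0.4155]
 [ 0.1652 -0.9833  0.077 ]
 [ 0.4226  0.     -0.9063]] [ 0.4918 -0.3319  0.1929]
[[0.726, -0.236, -0.173], [-0.003, 0.139, 0.013]] mm 391 deg 25.1
[[0.785, -0.233, -0.046], [-0.003, 0.139, 0.013]] mm 410 deg 25.1
[[0.81, -0.232, 0.008], [-0.003, 0.139, 0.013]] mm 421 deg 25.1
```

```bash
python3 -m handwheel '[[[0.7,-0.236,-0.25],[-0.003,0.139,0.013]],[[0.7,-0.236,-0.25],[-0.003,0.139,0.013]],[[0.7,-0.236,-0.25],[-0.003,0.139,0.013]],[[0.7,-0.236,-0.25],[-0.003,0.139,0.013]],[[0.7,-0.236,-0.25],[-0.003,0.139,0.013]],[[0.726,-0.236,-0.173],[-0.003,0.139,0.013]],[[0.726,-0.236,-0.173],[-0.003,0.139,0.013]],[[0.726,-0.236,-0.173],[-0.003,0.139,0.013]],[[0.726,-0.236,-0.173],[-0.003,0.139,0.013]],[[0.726,-0.236,-0.173],[-0.003,0.139,0.013]]]' 1 100
python3 - <<'E'
from h import *
o=observe(); T=tool(10.5,25); rel([(G+.1*a,T),(G+.03*a,T),(G,T)],o); print(o['q'],o['tool_rot'])
w=grab('wrist'); np.savez('pics/w1.npz',**w); cv2.imwrite('pics/w1.png',w['im'][:,:,::-1])
E
```

```text
time_s: 1.1
position: [0.4509, -0.3389, 0.2836]
tool_rot: [[0.891, 0.185, 0.415], [0.168, -0.983, 0.078], [0.423, -0.0, -0.906]]
ft_force: [-0.4, 0.2, 0.0]
grip_width: 0.0853
gripper_force: 0.0
[[-0.001, 0.001, -0.001], [-0.0, 0.0, 0.001]] mm 1 deg 0.2
[[-0.001, 0.001, 0.139], [-0.0, 0.0, 0.001]] mm 70 deg 0.2
[[-0.001, 0.001, 0.199], [-0.0, 0.0, 0.001]] mm 100 deg 0.2
[-61.5224  13.4628  76.8278  23.9524  82.3242  16.1095] [[ 0.8907  0.1853  0.4152]
 [ 0.1679 -0.9827  0.0785]
 [ 0.4225 -0.0002 -0.9064]]
```

View pics/w1.png

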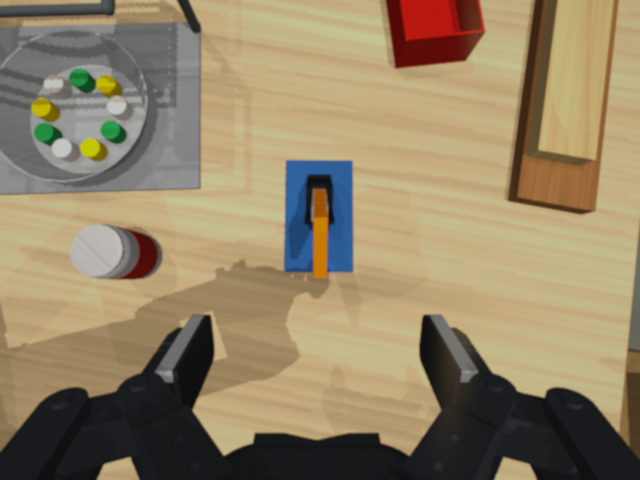

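The handle stands edge-on, centred between the fingers (column 320). I'll advance and grip.

```bash
python3 -m handwheel '[[[0,0.001,0.05],[0,0,0]],[[0,0.001,0.1],[0,0,0]],[[0,0.001,0.15],[0,0,0]],[[0,0.001,0.199],[0,0,0]],[[0,0.001,0.199],[0,0,0]],[[0,0.001,0.199],[0,0,0]]]' && python3 -m handwheel '[[[0,0,0],[0,0,0]],[[0,0,0],[0,0,0]],[[0,0,0],[0,0,0]],[[0,0,0],[0,0,0]],[[0,0,0],[0,0,0]],[[0,0,0],[0,0,0]],[[0,0,0],[0,0,0]],[[0,0,0],[0,0,0]]]' 0 110
```

```text
time_s: 1.75
position: [0.4912, -0.3336, 0.1941]
tool_rot: [[0.891, 0.182, 0.416], [0.165, -0.983, 0.077], [0.423, 0.0, -0.906]]
ft_force: [-0.4, 0.1, 0.8]
grip_width: 0.0855
gripper_force: 0.0
time_s: 2.55
position: [0.4922, -0.3331, 0.1941]
tool_rot: [[0.891, 0.183, 0.417], [0.166, -0.983, 0.076], [0.423, 0.002, -0.906]]
ft_force: [-0.5, -3.3, 2.2]
grip_width: -0.0001
gripper_force: 1.5
```

```bash
python3 -m handwheel '[[[0,0,0],[0,0,0]],[[0,0,0],[0,0,0]]]'
python3 - <<'E'
from h import *
w=grab('wrist'); c=grab('top'); np.savez('pics/w2.npz',**w); np.savez('pics/t2.npz',**c)
big=np.hstack([cv2.resize(w['im'],(400,300)),cv2.resize(c['im'][230:330,420:553],(400,300))])
cv2.imwrite('pics/c2.png',big[:,:,::-1])
E
```

```text
time_s: 2.75
position: [0.4921, -0.333, 0.194]
tool_rot: [[0.891, 0.183, 0.416], [0.166, -0.983, 0.076], [0.423, 0.001, -0.906]]
ft_force: [-0.4, -2.8, 2.7]
grip_width: -0.0002
gripper_force: 1.8
```

View pics/c2.png

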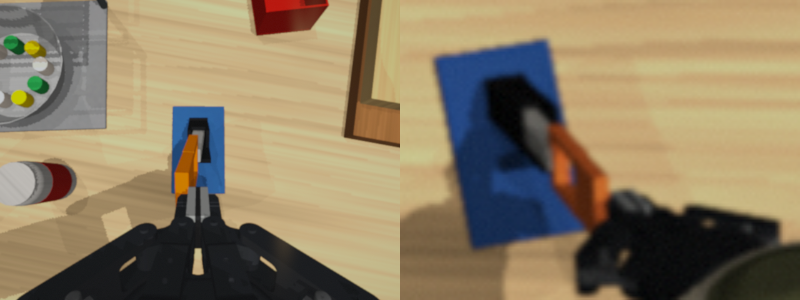

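The fingers shut behind the handle (fingertips at (200,190) in the left half, handle top at (182,190)) and pushed it aside slightly. I'll open, back off and re-measure.

```bash
python3 -m handwheel '[[[0,0,-0.05],[0,0,0]],[[0,0,-0.1],[0,0,0]],[[0,0,-0.15],[0,0,0]],[[0,0,-0.2],[0,0,0]],[[0,0,-0.2],[0,0,0]],[[0,0,-0.2],[0,0,0]]]' 1
python3 - <<'E'
from h import *
def rep(c,nm):
    P,uv=pts(c,rng(c,(4,140,90),(20,255,255)))
    k=(np.linalg.norm(P[:,:2]-[.5,-.33],axis=1)<.1)&(P[:,2]>.1)
    P=P[k]; Q=P@np.c_[a,n,x]
    print(nm,len(P),'px',uv[k].min(0),uv[k].max(0),'a,n,x',[np.percentile(Q[:,i],[1,5,50,95,99]).round(4).tolist() for i in range(3)])
    for lo in(-.06,-.03,0.,.02):
        q=Q[(Q[:,0]>lo)&(Q[:,0]<lo+.014)]
        if len(q)>5: print('  a',lo,len(q),'n',np.percentile(q[:,1],[5,50,95]),'x',np.percentile(q[:,2],[2,98]))
for f in('top0','scene0','w1','t2'): rep(dict(np.load(f'pics/{f}.npz')),f)
o=observe(); print(o['position']); w=grab('wrist'); np.savez('pics/w3.npz',**w); rep(w,'w3'); t=grab('top'); np.savez('pics/t3.npz',**t); rep(t,'t3');s=grab('scene');rep(s,'s3')
print('TCP axes coords at grasp', np.array([.4912,-.3336,.1941])@np.c_[a,n,x])
# project tcp at grasp in top0 and the two handle ends
for X in ([.4922,-.3331,.1941],G,G+.039*a):
    for c in(t,s): 
        y=c['K']@(c['R']@np.array(X)+c['t']); print((y[:2]/y[2]).round(1),end=' ')
E
```

```text
time_s: 3.45
position: [0.4502, -0.3396, 0.2835]
tool_rot: [[0.891, 0.183, 0.415], [0.166, -0.983, 0.079], [0.423, -0.001, -0.906]]
ft_force: [-0.1, 0.5, -0.6]
grip_width: 0.0848
gripper_force: 0.0
top0 377 px [472 271] [496 310] a,n,x [[-0.0673, -0.0632, -0.0085, 0.0328, 0.0344], [-0.4226, -0.4211, -0.4152, -0.4115, -0.4111], [0.442, 0.4439, 0.4698, 0.4874, 0.4881]]
  a -0.06 65 n [-0.4216 -0.4158 -0.4116] x [0.4459 0.4879]
  a -0.03 25 n [-0.4209 -0.4137 -0.4115] x [0.4416 0.4881]
  a 0.0 18 n [-0.4198 -0.4138 -0.4121] x [0.4425 0.4878]
  a 0.02 148 n [-0.421  -0.4154 -0.4115] x [0.4423 0.4875]
scene0 318 px [207 164] [226 205] a,n,x [[-0.0673, -0.0626, -0.0157, 0.027, 0.031], [-0.4221, -0.4202, -0.4131, -0.4105, -0.4097], [0.4414, 0.4432, 0.4706, 0.4868, 0.4887]]
  a -0.06 58 n [-0.422  -0.4147 -0.4108] x [0.4416 0.4883]
  a -0.03 11 n [-0.4193 -0.4141 -0.4105] x [0.4464 0.4884]
  a 0.0 46 n [-0.4142 -0.4121 -0.4098] x [0.442  0.4815]
  a 0.02 27 n [-0.4214 -0.4136 -0.4109] x [0.4692 0.4893]
w1 1154 px [312 189] [328 277] a,n,x [[-0.0686, -0.0474, 0.0326, 0.034, 0.0345], [-0.4233,
[... 1384 characters left out ...]
4 n [-0.4134 -0.4065 -0.4045] x [0.4479 0.4884]
  a 0.0 16 n [-0.4117 -0.4068 -0.4023] x [0.485  0.4885]
  a 0.02 136 n [-0.4097 -0.4047 -0.4011] x [0.4429 0.4874]
s3 321 px [209 165] [229 206] a,n,x [[-0.0674, -0.0615, -0.0112, 0.0166, 0.029], [-0.4149, -0.4129, -0.4051, -0.4011, -0.3994], [0.4415, 0.4434, 0.4717, 0.4866, 0.4886]]
  a -0.06 53 n [-0.4137 -0.409  -0.4042] x [0.4421 0.4873]
  a -0.03 14 n [-0.4121 -0.4066 -0.4038] x [0.4422 0.4887]
  a 0.0 72 n [-0.406  -0.4028 -0.4003] x [0.4424 0.4845]
  a 0.02 9 n [-0.4062 -0.403  -0.4017] x [0.458  0.4877]
TCP axes coords at grasp [-0.0025 -0.4175  0.4647]
[486.7 291.8] [217.2 178.3] [485.9 292. ] [217.7 178.9] [493.6 299.2] [220.5 162.7]
```

Run:
```python
from h import *
w=dict(np.load('pics/w2.npz')); t=dict(np.load('pics/t2.npz'))
for c,nm in((w,'w2'),(t,'t2')):
    y=c['K']@(c['R']@np.array([.4921,-.333,.194])+c['t']); print(nm,(y/y[2]).round(1),y[2])
for v in range(260,400,8): print(v,w['d'][v,[300,312,316,324,328,340]].round(3), [ (ray(w,[u,v])[0]+ray(w,[u,v])[1][0]*w['d'][v,u])@np.c_[a,n,x] for u in(314,326)])
big=np.hstack([cv2.resize(w['im'][240:390,240:390],(400,400),interpolation=cv2.INTER_CUBIC),cv2.resize(t['im'][255:335,450:530],(400,400),interpolation=cv2.INTER_CUBIC)])
cv2.imwrite('pics/c3.png',big[:,:,::-1])
```

```text
w2 [315.5 283.5   1. ] 0.19589635561910884
t2 [486.7 291.8   1. ] 1.1172146242239709
260 [0.172 0.251 0.255 0.269 0.269 0.381] [array([-0.0586, -0.416 ,  0.4571]), array([-0.0749, -0.4248,  0.4506])]
268 [0.163 0.251 0.257 0.381 0.38  0.381] [array([-0.0578, -0.416 ,  0.4514]), array([-0.1759, -0.428 ,  0.4014])]
276 [0.157 0.249 0.259 0.38  0.38  0.378] [array([-0.0529, -0.4161,  0.4475]), array([-0.172, -0.428,  0.394])]
284 [0.155 0.239 0.38  0.38  0.378 0.379] [array([-0.0424, -0.4161,  0.4465]), array([-0.1698, -0.428 ,  0.3858])]
292 [0.157 0.227 0.378 0.377 0.379 0.378] [array([-0.042 , -0.4161,  0.4409]), array([-0.1651, -0.4279,  0.3789])]
300 [0.159 0.153 0.153 0.152 0.153 0.378] [array([ 0.0372, -0.4165,  0.4769]), array([ 0.0378, -0.4216,  0.4772])]
308 [0.159 0.147 0.147 0.147 0.146 0.377] [array([ 0.0445, -0.4166,  0.4771]), array([ 0.0444, -0.4214,  0.4771])]
316 [0.141 0.141 0.142 0.141 0.141 0.148] [array([ 0.0505, -0.4166,  0.4769]), array([ 0.0507, -0.4213,  0.4771])]
324 [0.135 0.135 0.135 0.135 0.136 0.143] [array([ 0.0562, -0.4166,  0.4769]), array([ 0.0572, -0.
[... 351 characters left out ...]
 0.4763])]
356 [0.116 0.125 0.125 0.116 0.116 0.113] [array([ 0.0701, -0.4167,  0.4728]), array([ 0.0781, -0.4205,  0.4787])]
364 [0.112 0.126 0.125 0.112 0.112 0.112] [array([ 0.0693, -0.4167,  0.469 ]), array([ 0.0812, -0.4204,  0.4781])]
372 [0.109 0.127 0.128 0.112 0.11  0.108] [array([ 0.0694, -0.4167,  0.4657]), array([ 0.0842, -0.4204,  0.4775])]
380 [0.107 0.129 0.127 0.117 0.105 0.106] [array([ 0.07  , -0.4167,  0.4628]), array([ 0.0863, -0.4203,  0.4763])]
388 [0.102 0.127 0.128 0.116 0.103 0.103] [array([ 0.0692, -0.4166,  0.4586]), array([ 0.0882, -0.4203,  0.475 ])]
396 [0.093 0.13  0.13  0.117 0.103 0.092] [array([ 0.0697, -0.4166,  0.4556]), array([ 0.0806, -0.4206,  0.4653])]
```

View pics/c3.png

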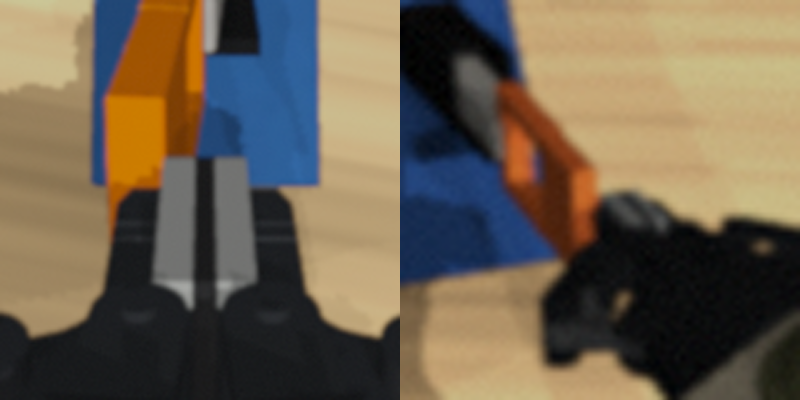

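The visible fingertips ended at the very top of the handle: about 37 mm short of the reported TCP along tool z, so they grazed the tab and slid off. I'll go in that much deeper, shifted 8 mm to the handle's new position.

```bash
python3 -m handwheel '[[[0,-0.016,0],[0,0,0]],[[0,-0.016,0.06],[0,0,0]],[[0,-0.016,0.12],[0,0,0]],[[0,-0.016,0.18],[0,0,0]],[[0,-0.016,0.24],[0,0,0]],[[0,-0.016,0.275],[0,0,0]],[[0,-0.016,0.275],[0,0,0]],[[0,-0.016,0.275],[0,0,0]]]'
python3 - <<'E'
from h import *
o=observe(); print(np.array(o['position'])@np.c_[a,n,x]); w=grab('wrist'); np.savez('pics/w4.npz',**w)
P,uv=pts(w,(w['d']<.3)); Q=P@np.c_[a,n,x]; k=rng(w,(0,0,90),(180,40,200))[uv[:,1],uv[:,0]]&(Q[:,0]>-.03)&(Q[:,0]<.1); 
for sg in(1,-1):
    q=Q[k&((Q[:,1]+.408)*sg>.02)]; print(len(q),np.percentile(q,[1,50,99],axis=0) if len(q) else '')
P,uv=pts(w,rng(w,(4,140,90),(20,255,255)));Q=P@np.c_[a,n,x];print('handle',np.percentile(Q[Q[:,0]>.02],[1,50,99],axis=0))
E
```

```text
time_s: 4.4
position: [0.5061, -0.3214, 0.1601]
tool_rot: [[0.891, 0.184, 0.416], [0.167, -0.983, 0.078], [0.423, 0.0, -0.906]]
ft_force: [-0.2, 0.7, -0.1]
grip_width: 0.0855
gripper_force: 0.0
[-0.0405 -0.4083  0.4656]
898 [[ 0.0129 -0.3646  0.4733]
 [ 0.0348 -0.3621  0.4771]
 [ 0.0465 -0.3596  0.4779]]
931 [[ 0.013  -0.4584  0.4733]
 [ 0.0345 -0.4554  0.4772]
 [ 0.0463 -0.4529  0.478 ]]
handle [[ 0.0209 -0.4126  0.4415]
 [ 0.0329 -0.4076  0.4694]
 [ 0.0342 -0.4025  0.4866]]
```

```bash
python3 -m handwheel '[[[0,0,0.004],[0,0,0]],[[0,0,0.004],[0,0,0]],[[0,0,0.004],[0,0,0]],[[0,0,0.004],[0,0,0]],[[0,0,0.004],[0,0,0]],[[0,0,0.004],[0,0,0]],[[0,0,0.004],[0,0,0]],[[0,0,0.004],[0,0,0]]]' 0 110
python3 - <<'E'
from h import *
o=observe(); print(np.array(o['position'])@np.c_[a,n,x]); w=grab('wrist'); np.savez('pics/w5.npz',**w)
P,uv=pts(w,rng(w,(4,140,90),(20,255,255)));Q=P@np.c_[a,n,x];Q=Q[Q[:,0]>-.1];print('handle',np.percentile(Q,[1,5,50,95,99],axis=0))
E
```

```text
time_s: 5.25
position: [0.5075, -0.3247, 0.1587]
tool_rot: [[0.89, 0.181, 0.418], [0.167, -0.984, 0.07], [0.424, 0.007, -0.906]]
ft_force: [1.6, -8.4, -2.5]
grip_width: 0.0089
gripper_force: 106.8
[-0.0421 -0.4117  0.4656]
handle [[-0.0632 -0.4176  0.4423]
 [-0.0425 -0.4164  0.446 ]
 [ 0.0328 -0.4119  0.48  ]
 [ 0.0341 -0.4072  0.4867]
 [ 0.0345 -0.4065  0.4869]]
```

```bash
python3 -m handwheel '[[[0,0,-0.03],[0,0,0]],[[0,0,-0.06],[0,0,0]],[[0,0,-0.09],[0,0,0]],[[0,0,-0.13],[0,0,0]],[[0,0,-0.17],[0,0,0]],[[0,0,-0.21],[0,0,0]],[[0,0,-0.25],[0,0,0]],[[0,0,-0.28],[0,0,0]],[[0,0,-0.28],[0,0,0]]]'
python3 - <<'E'
from h import *
o=observe(); print(o['gripper_force'],o['q']); s=grab('scene'); t=grab('top'); w=grab('wrist'); np.savez('pics/s6.npz',**s); np.savez('pics/t6.npz',**t); np.savez('pics/w6.npz',**w)
a1=-o['tool_rot'][:,2]
for c in(t,s,w):
    P,uv=pts(c,rng(c,(4,140,90),(20,255,255))); P=P-o['position']; P=P[np.linalg.norm(P,axis=1)<.15]; print(len(P),np.percentile(P@o['tool_rot'],[1,5,50,95,99],axis=0))
big=np.hstack([cv2.resize(w['im'],(400,300)),s['im'][100:400,50:450]]); cv2.imwrite('pics/c6.png',big[:,:,::-1])
E
```

```text
time_s: 6.2
position: [0.4485, -0.3331, 0.2864]
tool_rot: [[0.89, 0.182, 0.417], [0.167, -0.983, 0.074], [0.424, 0.003, -0.906]]
ft_force: [0.5, 1.3, -0.9]
grip_width: 0.0087
gripper_force: 108.1
108.14807653427124 [-61.4323  12.6209  77.5237  23.939   82.152   16.3147]
351 [[-0.0227 -0.0065 -0.0764]
 [-0.0186 -0.0056 -0.0729]
 [ 0.0181 -0.0019 -0.0076]
 [ 0.0217  0.0039  0.0236]
 [ 0.0226  0.0053  0.0275]]
413 [[-0.0269 -0.0073 -0.0744]
 [-0.0245 -0.0067 -0.0681]
 [ 0.0153 -0.0031 -0.0166]
 [ 0.0217  0.006   0.0224]
 [ 0.0235  0.0155  0.0269]]
5303 [[-0.024  -0.0052 -0.0744]
 [-0.0202 -0.0044 -0.0741]
 [ 0.0136  0.0002 -0.0728]
 [ 0.0205  0.0045  0.0009]
 [ 0.0207  0.0051  0.021 ]]
```

View pics/c6.png

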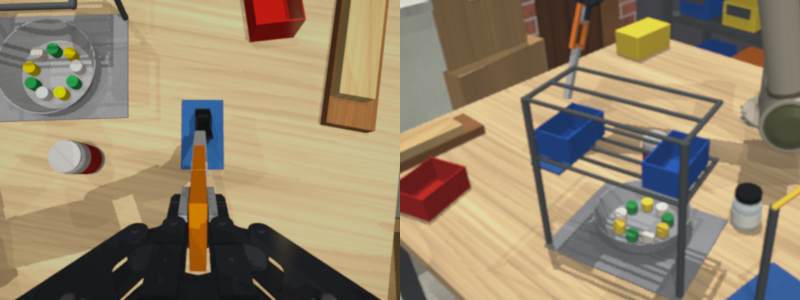

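```bash
cat >> h.py <<'E'
def tip2tcp(X,Y,z,R): return PAN+SR@np.array([X,Y,0])+[0,0,z]-.1465*R[:,2]
def tipst(o):
    t=o['position']+.1465*o['tool_rot'][:,2]; d=SR.T@(t-PAN); return d
def chips(c,zz=.03):
    out=[]
    for nm,lo,hi in(('y',(20,130,110),(32,255,255)),('g',(50,100,50),(85,255,255)),('w',(0,0,165),(180,45,255))):
        for A,ce,m in blobs(rng(c,lo,hi),20):
            X=SR.T@(onz(c,ce,zz)[0]-PAN)
            if np.hypot(X[0],X[1])<.1: out.append((nm,A,(X[:2]*1000).round().tolist(),round(np.degrees(np.arctan2(X[1],X[0])))))
    return sorted(out,key=lambda r:r[3])
E
python3 - <<'E'
from h import *
for f in('top0','scene0','w1','w6'): print(f,*chips(dict(np.load(f'pics/{f}.npz')),.03 if f!='scene0' else .025),sep='\n  ')
T=tool(12.4,40); rel([(tip2tcp(-.005,0,.16,T),T),(tip2tcp(-.005,0,.021,T),T)])
E
```

```text
top0
  ('y', np.int32(91), [-48.0, -17.0], -161)
  ('g', np.int32(89), [-25.0, -42.0], -121)
  ('w', np.int32(73), [7.0, -50.0], -82)
  ('y', np.int32(71), [36.0, -34.0], -43)
  ('g', np.int32(35), [40.0, 2.0], 2)
  ('w', np.int32(39), [38.0, 33.0], 40)
  ('y', np.int32(90), [7.0, 48.0], 82)
  ('g', np.int32(88), [-26.0, 43.0], 121)
  ('w', np.int32(90), [-47.0, 18.0], 159)
scene0
  ('y', np.int32(122), [-45.0, -15.0], -161)
  ('g', np.int32(115), [-22.0, -40.0], -118)
  ('w', np.int32(120), [3.0, -52.0], -87)
  ('y', np.int32(134), [41.0, -33.0], -38)
  ('g', np.int32(138), [51.0, 3.0], 3)
  ('w', np.int32(163), [27.0, 15.0], 29)
  ('y', np.int32(148), [10.0, 50.0], 78)
  ('g', np.int32(101), [-25.0, 45.0], 119)
  ('w', np.int32(195), [-2.0, 1.0], 153)
  ('w', np.int32(121), [-50.0, 15.0], 164)
w1
  ('y', np.int32(399), [-52.0, -23.0], -156)
  ('w', np.int32(268), [-25.0, -15.0], -149)
  ('g', np.int32(390), [-29.0, -48.0], -121)
  ('w', np.int32(130), [-25.0, -76.0], -109)
  ('w', np.int32(31), [-2.0, -82.0], -91)
  ('w', np.int32(404), [4.0, -42.0], -84)
  ('w', np.int32(20), [13.
[... 470 characters left out ...]
, [-29.0, -48.0], -121)
  ('w', np.int32(215), [-25.0, -75.0], -109)
  ('w', np.int32(50), [-2.0, -81.0], -91)
  ('w', np.int32(610), [5.0, -35.0], -81)
  ('w', np.int32(49), [14.0, -74.0], -79)
  ('y', np.int32(354), [35.0, -39.0], -49)
  ('w', np.int32(37), [50.0, -30.0], -31)
  ('w', np.int32(43), [61.0, -16.0], -15)
  ('g', np.int32(405), [43.0, -6.0], -7)
  ('w', np.int32(212), [38.0, 32.0], 40)
  ('y', np.int32(431), [4.0, 41.0], 85)
  ('g', np.int32(375), [-28.0, 38.0], 127)
  ('w', np.int32(311), [-48.0, 18.0], 160)
  ('w', np.int32(32), [-71.0, 16.0], 167)
[[0.21, -0.603, 0.124], [0.005, 0.083, -0.009]] mm 325 deg 15.1
[[0.093, -0.603, 0.376], [0.005, 0.083, -0.009]] mm 358 deg 15.1
```

```bash
python3 -m handwheel '[[[0.03,-0.06,0.012],[0.001,0.01,-0.001]],[[0.06,-0.15,0.03],[0.002,0.03,-0.002]],[[0.09,-0.24,0.05],[0.003,0.05,-0.003]],[[0.12,-0.33,0.07],[0.004,0.06,-0.005]],[[0.15,-0.42,0.09],[0.005,0.07,-0.007]],[[0.18,-0.51,0.11],[0.005,0.083,-0.009]],[[0.21,-0.58,0.124],[0.005,0.083,-0.009]],[[0.21,-0.603,0.124],[0.005,0.083,-0.009]],[[0.21,-0.603,0.124],[0.005,0.083,-0.009]],[[0.21,-0.603,0.124],[0.005,0.083,-0.009]]]'
python3 - <<'E'
from h import *
o=observe(); print(tipst(o),o['q'],o['gripper_force'])
for c in(grab('top'),grab('scene')):
    P,uv=pts(c,rng(c,(4,140,90),(20,255,255))); P=P-o['position']; P=P[np.linalg.norm(P,axis=1)<.15]; print(len(P),np.percentile(P@o['tool_rot'],[1,50,99],axis=0)) if len(P) else 0
T=tool(12.4,40); rel([(tip2tcp(-.005,0,.05,T),T),(tip2tcp(-.005,0,.021,T),T)],o)
E
```

```text
time_s: 7.35
position: [0.5128, -0.0143, 0.2726]
tool_rot: [[0.749, 0.215, 0.627], [0.166, -0.977, 0.136], [0.642, 0.002, -0.767]]
ft_force: [-0.9, -0.7, -1.4]
grip_width: 0.0086
gripper_force: 108.2
[-0.0055 -0.0013  0.1602] [-29.863   -1.0634 102.5989  33.2584  51.6962  32.9468] 108.16814303398132
310 [[-0.0178 -0.0075 -0.1022]
 [ 0.0198 -0.0012 -0.0483]
 [ 0.0231  0.005   0.0265]]
404 [[-0.0221 -0.0356 -0.076 ]
 [ 0.0178 -0.002  -0.0199]
 [ 0.102   0.0068  0.0275]]
[[-0.141, -0.003, 0.17], [0.001, 0.0, 0.0]] mm 110 deg 0.1
[[-0.178, -0.003, 0.214], [0.001, 0.0, 0.0]] mm 139 deg 0.1
```

```bash
python3 -m handwheel '[[[-0.035,-0.003,0.042],[0.001,0,0]],[[-0.07,-0.003,0.084],[0.001,0,0]],[[-0.105,-0.003,0.126],[0.001,0,0]],[[-0.141,-0.003,0.17],[0.001,0,0]],[[-0.16,-0.003,0.192],[0.001,0,0]],[[-0.178,-0.003,0.214],[0.001,0,0]],[[-0.178,-0.003,0.214],[0.001,0,0]],[[-0.178,-0.003,0.214],[0.001,0,0]]]'
python3 - <<'E'
from h import *
o=observe(); p=tipst(o); print(p,o['ft_force'],o['q'])
def row(X,Y): 
    dx,dy=X-p[0],Y-p[1]; dz=.021-p[2]
    return [round(dx*.766/.5+dz*.643/.5,3),round(-dy/.5,3),round(dx*.643/.5-dz*.766/.5,3)]
r=.047
for A in [100]+list(range(118,118+18*24,18)): print(A%360,row(r*np.cos(np.radians(A)),r*np.sin(np.radians(A))))
E
```

```text
time_s: 8.25
position: [0.5133, -0.0136, 0.134]
tool_rot: [[0.749, 0.215, 0.627], [0.165, -0.977, 0.138], [0.642, -0.0, -0.766]]
ft_force: [0.6, -0.1, -1.2]
grip_width: 0.0086
gripper_force: 108.3
[-0.0048 -0.0003  0.0217] [ 0.5845 -0.0741 -1.2409] [-29.8012  11.1864 117.4966  55.1024  31.7653   4.5517]
100 [np.float64(-0.006), np.float64(-0.093), np.float64(-0.003)]
118 [np.float64(-0.027), np.float64(-0.084), np.float64(-0.021)]
136 [np.float64(-0.045), np.float64(-0.066), np.float64(-0.036)]
154 [np.float64(-0.058), np.float64(-0.042), np.float64(-0.047)]
172 [np.float64(-0.065), np.float64(-0.014), np.float64(-0.053)]
190 [np.float64(-0.064), np.float64(0.016), np.float64(-0.052)]
208 [np.float64(-0.057), np.float64(0.044), np.float64(-0.046)]
226 [np.float64(-0.044), np.float64(0.067), np.float64(-0.035)]
244 [np.float64(-0.025), np.float64(0.084), np.float64(-0.019)]
262 [np.float64(-0.004), np.float64(0.092), np.float64(-0.001)]
280 [np.float64(0.019), np.float64(0.092), np.float64(0.018)]
298 [np.float64(0.04), np.float64(0.082), np.float64(0.036)]
316 [np.float64(0.058), np.float64(0.065), np.float64(0.051)]
334 [np.float64(0.071), np.float64(0.041), np.float64(0.062)]
352 [np.float64(0.078), np.float64(0.012), np.float64(0.067)]
10 [np.float64(0.077), np.float64(-0.017), np.float64(0.067)]
28 [np.float64(0.07), np.float64(-0.045), np.float64(0.061)]
46 [np.float64(0.056), np.float64(-0.068), np.float64(0.049)]
64 [np.float64(0.038), np.float64(-0.085), np.float64(0.034)]
82 [np.float64(0.016), np.float64(-0.094), np.float64(0.016)]
100 [np.float64(-0.006), np.float64(-0.093), np.float64(-0.003)]
118 [np.float64(-0.027), np.float64(-0.084), np.float64(-0.021)]
136 [np.float64(-0.045), np.float64(-0.066), np.float64(-0.036)]
154 [np.float64(-0.058), np.float64(-0.042), np.float64(-0.047)]
172 [np.float64(-0.065), np.float64(-0.014), np.float64(-0.053)]
```

```bash
python3 -m handwheel '[[[-0.003,-0.045,-0.001],[0,0,0]],[[-0.006,-0.093,-0.003],[0,0,0]],[[-0.027,-0.084,-0.021],[0,0,0]],[[-0.045,-0.066,-0.036],[0,0,0]],[[-0.058,-0.042,-0.047],[0,0,0]],[[-0.065,-0.014,-0.053],[0,0,0]],[[-0.064,0.016,-0.052],[0,0,0]],[[-0.057,0.044,-0.046],[0,0,0]],[[-0.044,0.067,-0.035],[0,0,0]],[[-0.044,0.067,-0.035],[0,0,0]]]'
python3 - <<'E'
from h import *
o=observe(); p=tipst(o); print(p,o['q'])
for n in('scene','top'):
    c=grab(n);print(n,*chips(c,.03 if n=='top' else .025),sep='\n  ')
E
```

```text
time_s: 9.25
position: [0.4941, -0.0524, 0.1336]
tool_rot: [[0.748, 0.216, 0.628], [0.166, -0.976, 0.139], [0.643, 0.0, -0.766]]
ft_force: [0.8, 2.5, 0.3]
grip_width: 0.0086
gripper_force: 108.9
[-0.0318 -0.034   0.0215] [-37.8499  10.3174 118.9351  56.0542  36.6392  -2.7487]
scene
  ('w', np.int32(67), [-55.0, -15.0], -165)
  ('w', np.int32(71), [-45.0, -42.0], -137)
  ('y', np.int32(52), [-45.0, -58.0], -128)
  ('g', np.int32(80), [-17.0, -52.0], -108)
  ('w', np.int32(113), [9.0, -54.0], -81)
  ('y', np.int32(134), [41.0, -33.0], -38)
  ('g', np.int32(138), [51.0, 3.0], 3)
  ('y', np.int32(98), [18.0, 59.0], 73)
  ('w', np.int32(613), [-0.0, 11.0], 90)
  ('w', np.int32(21), [-1.0, 68.0], 91)
  ('g', np.int32(129), [-32.0, 51.0], 122)
top
  ('w', np.int32(56), [-61.0, -15.0], -166)
  ('w', np.int32(143), [-18.0, -6.0], -162)
  ('y', np.int32(91), [-42.0, -54.0], -128)
  ('g', np.int32(88), [-15.0, -52.0], -106)
  ('w', np.int32(66), [9.0, -51.0], -80)
  ('w', np.int32(45), [6.0, -6.0], -47)
  ('y', np.int32(72), [36.0, -34.0], -43)
  ('g', np.int32(34), [40.0, 1.0], 2)
  ('w', np.int32(45), [38.0, 33.0], 40)
  ('y', np.int32(47), [13.0, 60.0], 78)
  ('g', np.int32(89), [-36.0, 48.0], 127)
  ('w', np.int32(62), [-54.0, 6.0], 174)
```

```bash
python3 -m handwheel '[[[0.019,0.017,0.016],[0,0,0]],[[0.04,0.025,0.034],[0,0,0]],[[0.063,0.025,0.053],[0,0,0]],[[0.084,0.015,0.071],[0,0,0]],[[0.102,-0.002,0.086],[0,0,0]],[[0.115,-0.026,0.097],[0,0,0]],[[0.122,-0.055,0.102],[0,0,0]],[[0.121,-0.084,0.102],[0,0,0]],[[0.114,-0.112,0.096],[0,0,0]],[[0.1,-0.135,0.084],[0,0,0]]]'
python3 - <<'E'
from h import *
o=observe(); p=tipst(o); print(p,o['q'])
for n in('scene','top'):
    c=grab(n);np.savez(f'pics/{n}8.npz',**c);print(n,*chips(c,.03 if n=='top' else .025),sep='\n  ')
E
```

```text
time_s: 10.35
position: [0.5421, 0.0284, 0.1336]
tool_rot: [[0.747, 0.215, 0.629], [0.167, -0.977, 0.136], [0.644, 0.003, -0.765]]
ft_force: [1.0, -10.1, 3.6]
grip_width: 0.0087
gripper_force: 109.0
[0.0325 0.0341 0.0215] [-20.9092  13.3984 114.2748  51.8285  26.569   14.4988]
scene
  ('w', np.int32(122), [-55.0, -9.0], -170)
  ('w', np.int32(71), [-32.0, -25.0], -143)
  ('y', np.int32(118), [-26.0, -52.0], -117)
  ('g', np.int32(116), [8.0, -61.0], -82)
  ('w', np.int32(557), [19.0, -14.0], -36)
  ('y', np.int32(99), [60.0, -2.0], -2)
  ('g', np.int32(77), [35.0, 48.0], 54)
  ('w', np.int32(91), [12.0, 61.0], 79)
  ('y', np.int32(106), [-14.0, 62.0], 103)
  ('g', np.int32(76), [-38.0, 48.0], 128)
top
  ('w', np.int32(95), [-61.0, -20.0], -162)
  ('w', np.int32(148), [-17.0, -19.0], -132)
  ('y', np.int32(87), [-30.0, -53.0], -119)
  ('g', np.int32(94), [5.0, -64.0], -85)
  ('w', np.int32(35), [6.0, -7.0], -51)
  ('y', np.int32(23), [71.0, -1.0], -1)
  ('y', np.int32(24), [57.0, -1.0], -1)
  ('g', np.int32(71), [37.0, 53.0], 55)
  ('w', np.int32(37), [8.0, 62.0], 83)
  ('y', np.int32(99), [-13.0, 62.0], 102)
  ('g', np.int32(68), [-36.0, 51.0], 125)
```

```bash
python3 -m handwheel '[[[-0.018,-0.017,-0.015],[0,0,0]],[[-0.04,-0.026,-0.033],[0,0,0]],[[-0.062,-0.025,-0.052],[0,0,0]],[[-0.083,-0.016,-0.07],[0,0,0]],[[-0.101,0.002,-0.085],[0,0,0]],[[-0.114,0.026,-0.096],[0,0,0]],[[-0.121,0.054,-0.102],[0,0,0]],[[-0.12,0.084,-0.101],[0,0,0]],[[-0.113,0.112,-0.095],[0,0,0]],[[-0.1,0.135,-0.084],[0,0,0]]]'
python3 - <<'E'
from h import *
o=observe(); p=tipst(o); print(p,o['q'])
for n in('scene','top'):
    c=grab(n);np.savez(f'pics/{n}9.npz',**c);print(n,*chips(c,.03 if n=='top' else .025),sep='\n  ')
    P,uv=pts(c,rng(c,(4,140,90),(20,255,255))); P=P-o['position']; P=P[np.linalg.norm(P,axis=1)<.11]; print(len(P),np.percentile(P@o['tool_rot'],[1,5,50,95,99],axis=0)) if len(P) else 0
E
```

```text
time_s: 11.45
position: [0.4927, -0.0518, 0.133]
tool_rot: [[0.749, 0.216, 0.627], [0.166, -0.976, 0.139], [0.642, -0.0, -0.767]]
ft_force: [-0.6, 0.9, -1.9]
grip_width: 0.0088
gripper_force: 108.7
[-0.0332 -0.0331  0.0206] [-37.8786  10.2598 119.1308  56.062   36.5909  -2.8176]
scene
  ('w', np.int32(46), [-50.0, -21.0], -157)
  ('w', np.int32(75), [-47.0, -42.0], -138)
  ('y', np.int32(110), [-26.0, -52.0], -116)
  ('g', np.int32(116), [8.0, -61.0], -82)
  ('w', np.int32(175), [47.0, -29.0], -32)
  ('y', np.int32(99), [60.0, -2.0], -2)
  ('g', np.int32(87), [23.0, 56.0], 68)
  ('w', np.int32(608), [-2.0, 14.0], 97)
  ('y', np.int32(133), [-45.0, 45.0], 135)
  ('g', np.int32(90), [-55.0, 13.0], 167)
181 [[-0.0226 -0.0071 -0.0795]
 [-0.0187 -0.0064 -0.0736]
 [ 0.0195 -0.0033 -0.0313]
 [ 0.0245  0.002   0.0174]
 [ 0.0268  0.0064  0.0221]]
top
  ('w', np.int32(137), [-18.0, -5.0], -165)
  ('w', np.int32(22), [-54.0, -23.0], -157)
  ('y', np.int32(90), [-29.0, -56.0], -117)
  ('g', np.int32(94), [5.0, -64.0], -85)
  ('w', np.int32(59), [6.0, -12.0], -65)
  ('y', np.int32(22), [71.0, -1.0], -1)
  ('y', np.int32(24), [57.0, -1.0], -1)
  ('g', np.int32(26), [31.0, 59.0], 62)
  ('w', np.int32(97), [-10.0, 62.0], 99)
  ('y', np.int32(95), [-47.0, 44.0], 137)
  ('g', np.int32(90), [-63.0, 10.0], 171)
274 [[-0.0144 -0.0055 -0.0892]
 [-0.0114 -0.0035 -0.0751]
 [ 0.0222  0.0004 -0.0401]
 [ 0.0274  0.0055  0.0208]
 [ 0.0293  0.0063  0.0246]]
```

```bash
python3 -m handwheel '[[[0.005,0,0.005],[0,0,0]],[[0.01,-0.01,0.01],[0,0,0]]]'
python3 - <<'E'
from h import *
c=grab('scene'); cv2.imwrite('pics/c10.png',cv2.resize(c['im'][270:370,220:360],(700,500),interpolation=cv2.INTER_CUBIC)[:,:,::-1])
E
```

```text
time_s: 11.75
position: [0.4984, -0.0444, 0.1322]
tool_rot: [[0.749, 0.217, 0.627], [0.166, -0.976, 0.139], [0.642, -0.001, -0.767]]
ft_force: [0.1, 0.3, -1.7]
grip_width: 0.0083
gripper_force: 108.8
```

View pics/c10.png

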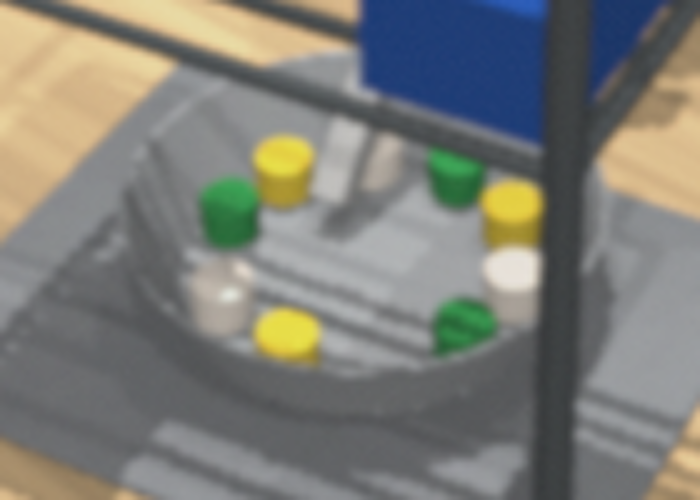

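All nine chips are upright in the pan in a shifted ring; whites are at crop (222,295), (513,283) and (380,165). Now I'll check the white displacements and compute the exit and the hook approach.

Run:
```python
from h import *
s=dict(np.load('pics/scene0.npz')); 
for px in ((222,278),(513,262),(380,150)): print((SR.T@(onz(s,(220+px[0]/5,270+px[1]/5),.03)[0]-PAN)*1000).round()[:2])
o=observe(); print(tipst(o),o['q'])
T=tool(12.4,40); V=tool(12.4,0)
H=rz(-8.65); seat=np.array([.6003,.3093,.25])
print('tip abs',o['position']+.1465*o['tool_rot'][:,2])
rel([(tip2tcp(-.03,0,.17,T),T),(tip2tcp(-.06,.02,.30,T),T)],o)
```

```text
[ 49. -38.]
[-13.  62.]
[-50. -20.]
[-0.0259 -0.0259  0.0198] [-36.0088  10.6693 118.746   56.1472  35.4597  -1.4945]
tip abs [ 0.5901 -0.0228  0.0198]
[[0.186, -0.053, -0.236], [-0.001, 0.0, 0.0]] mm 152 deg 0.2
[[0.307, -0.093, -0.473], [-0.001, 0.0, 0.0]] mm 286 deg 0.2
```

```bash
python3 -m handwheel '[[[0.03,-0.01,-0.045],[0,0,0]],[[0.06,-0.02,-0.09],[0,0,0]],[[0.1,-0.03,-0.13],[0,0,0]],[[0.14,-0.04,-0.18],[0,0,0]],[[0.165,-0.053,-0.24],[0,0,0]],[[0.165,-0.053,-0.25],[0,0,0]]]'
python3 - <<'E'
from h import *
o=observe(); print(tipst(o)); rel([((.43,.10,.36),tool(12.4,0))],o)
E
```

```text
time_s: 12.4
position: [0.4762, -0.0218, 0.2845]
tool_rot: [[0.745, 0.218, 0.631], [0.169, -0.976, 0.138], [0.645, 0.004, -0.764]]
ft_force: [-0.4, -0.3, -2.1]
grip_width: 0.0088
gripper_force: 109.0
[-0.0424 -0.0005  0.1726]
[[0.07, -0.257, -0.14], [0.001, -0.223, 0.002]] mm 151 deg 40.2
```

```bash
python3 -m handwheel '[[[0.01,-0.04,-0.04],[0,-0.04,0]],[[0.03,-0.08,-0.08],[0,-0.08,0]],[[0.05,-0.13,-0.11],[0,-0.12,0]],[[0.06,-0.18,-0.13],[0,-0.16,0]],[[0.07,-0.22,-0.14],[0,-0.2,0.001]],[[0.07,-0.257,-0.14],[0.001,-0.223,0.002]],[[0.07,-0.257,-0.14],[0.001,-0.223,0.002]],[[0.07,-0.257,-0.14],[0.001,-0.223,0.002]]]'
cat >> h.py <<'E'
HX=np.array([np.cos(np.radians(-8.65)),np.sin(np.radians(-8.65)),0]); seat=np.array([.6003,.3093,.25]); HR=tool(81.35,0)
E
python3 - <<'E'
from h import *
o=observe(); print(o['q']); rel([(seat-.115*HX+[0,0,.03],HR)],o)
for nm in('top','scene','wrist'):
    c=grab(nm); P,uv=pts(c,rng(c,(4,140,90),(20,255,255))); P=P-o['position']; P=P[np.linalg.norm(P,axis=1)<.12]; print(nm,len(P),np.percentile(P@o['tool_rot'],[1,5,50,95,99],axis=0)) if len(P) else 0
E
```

```text
time_s: 13.2
position: [0.4307, 0.0992, 0.3561]
tool_rot: [[0.977, 0.214, -0.006], [0.214, -0.977, 0.005], [-0.004, -0.006, -1.0]]
ft_force: [-0.7, -1.3, -0.7]
grip_width: 0.0087
gripper_force: 108.7
[ -2.6366   6.6355  69.5234   0.2797 104.1706  75.0597]
[[0.207, -0.419, 0.154], [-0.003, 0.0, -0.383]] mm 246 deg 69.0
scene 533 [[-0.0224 -0.0057 -0.0753]
 [-0.0183 -0.0055 -0.0739]
 [ 0.0187 -0.0019 -0.0147]
 [ 0.0248  0.0033  0.0199]
 [ 0.0259  0.0045  0.0242]]
wrist 5439 [[-0.0256 -0.0039 -0.0783]
 [-0.0216 -0.0033 -0.0777]
 [ 0.0149  0.001  -0.0752]
 [ 0.0234  0.0056 -0.0005]
 [ 0.0245  0.0061  0.0179]]
```

```bash
python3 -m handwheel '[[[0.02,-0.05,0],[0,0,-0.04]],[[0.04,-0.1,0.01],[0,0,-0.085]],[[0.06,-0.15,0.02],[0,0,-0.13]],[[0.09,-0.2,0.04],[0,0,-0.175]],[[0.11,-0.25,0.06],[0,0,-0.22]],[[0.14,-0.3,0.09],[0,0,-0.265]],[[0.17,-0.35,0.11],[0,0,-0.31]],[[0.2,-0.4,0.14],[-0.003,0,-0.35]],[[0.207,-0.419,0.154],[-0.003,0,-0.383]],[[0.207,-0.419,0.154],[-0.003,0,-0.383]]]' && python3 -m handwheel '[[[0,0,0],[0,0,0]],[[0,0,0],[0,0,0]]]'
python3 - <<'E'
from h import *
o=observe(); print(o['q'])
for nm in('top','scene','wrist'):
    c=grab(nm); np.savez(f'pics/{nm}12.npz',**c); P,uv=pts(c,rng(c,(4,140,90),(20,255,255))); P=P-o['position']; P=P[np.linalg.norm(P,axis=1)<.12]; print(nm,len(P),np.percentile(P@o['tool_rot'],[1,5,50,95,99],axis=0)) if len(P) else 0
    P,uv=pts(c,rng(c,(20,150,110),(32,255,255))); P=P[(P[:,2]>.2)&(P[:,1]>.2)]; Q=(P-seat); print('hook',len(Q),np.percentile(np.c_[Q@HX,Q@np.array([-HX[1],HX[0],0]),Q[:,2]],[2,50,98],axis=0)) if len(Q) else 0
rel([(seat-.115*HX+[0,0,-.0065],HR),(seat+[0,0,-.0065],HR)],o)
E
```

```text
time_s: 14.35
position: [0.4869, 0.3258, 0.2797]
tool_rot: [[0.152, 0.988, 0.0], [0.988, -0.152, -0.002], [-0.002, 0.0, -1.0]]
ft_force: [-0.2, 0.5, -1.6]
grip_width: 0.0089
gripper_force: 108.7
time_s: 14.55
position: [0.4873, 0.3247, 0.2822]
tool_rot: [[0.156, 0.988, 0.004], [0.988, -0.156, -0.001], [-0.001, 0.004, -1.0]]
ft_force: [-0.3, 0.2, -1.0]
grip_width: 0.0088
gripper_force: 108.7
[22.1766 23.1146 58.4631 -0.1469 98.242  31.1582]
top 79 [[-0.0264 -0.0048 -0.0754]
 [-0.0257 -0.0045 -0.0742]
 [-0.0019  0.062   0.0219]
 [ 0.004   0.1092  0.0364]
 [ 0.0055  0.1131  0.0379]]
hook 253 [[-0.0507 -0.0042 -0.0041]
 [ 0.0005 -0.0005  0.0006]
 [ 0.0503  0.0048  0.0147]]
scene 920 [[-0.0221 -0.0049 -0.075 ]
 [-0.0203 -0.0028 -0.0713]
 [ 0.0126  0.0044 -0.0174]
 [ 0.0243  0.0194  0.0257]
 [ 0.0259  0.0957  0.0374]]
hook 347 [[-0.0485 -0.0026 -0.005 ]
 [-0.0009  0.0026 -0.0011]
 [ 0.0533  0.0055  0.012 ]]
wrist 5426 [[-0.025  -0.0051 -0.0773]
 [-0.0207 -0.0044 -0.0767]
 [ 0.0153  0.0002 -0.0743]
 [ 0.0236  0.0045  0.002 ]
 [ 0.0248  0.0052  0.0214]]
hook 2689 [[-0.054  -0.0048 -0.0028]
 [-0.0038  0.0009  0.0009]
 [ 0.05    0.0042  0.0148]]
[[0.003, -0.002, 0.077], [0.001, 0.0, -0.002]] mm 39 deg 0.4
[[0.005, 0.228, 0.078], [0.001, 0.0, -0.002]] mm 120 deg 0.4
```

```bash
python3 -m handwheel '[[[0.003,0,0.04],[0,0,0]],[[0.003,-0.002,0.077],[0.001,0,-0.002]],[[0.003,-0.002,0.077],[0.001,0,-0.002]],[[0.003,-0.002,0.077],[0.001,0,-0.002]]]'
python3 - <<'E'
from h import *
o=observe(); c=grab('scene'); cv2.imwrite('pics/c13.png',cv2.resize(c['im'][220:340,370:530],(800,600),interpolation=cv2.INTER_CUBIC)[:,:,::-1]); rel([(seat+[0,0,-.0065],HR)],o)
E
```

```text
time_s: 15.1
position: [0.4867, 0.3271, 0.2434]
tool_rot: [[0.148, 0.989, -0.0], [0.989, -0.148, -0.001], [-0.001, 0.0, -1.0]]
ft_force: [0.4, 0.2, -1.4]
grip_width: 0.0088
gripper_force: 108.6
[[-0.002, 0.23, -0.0], [0.0, 0.0, 0.001]] mm 115 deg 0.2
```

View pics/c13.png

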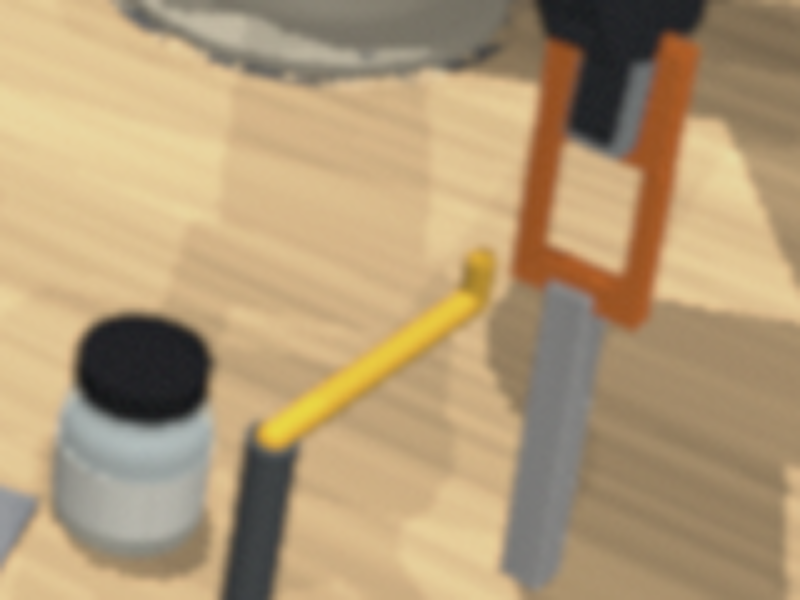

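The handle is square to the hook with its window open just below the fingertips (crop (600,145)-(600,265)); the hook tip is at (480,260). I'll slide it on.

```bash
python3 -m handwheel '[[[-0.001,0.03,0],[0,0,0]],[[-0.001,0.06,0],[0,0,0]],[[-0.001,0.09,0],[0,0,0]],[[-0.001,0.12,0],[0,0,0]],[[-0.002,0.15,0],[0,0,0]],[[-0.002,0.18,0],[0,0,0]],[[-0.002,0.21,0],[0,0,0]],[[-0.002,0.23,0],[0,0,0]],[[-0.002,0.23,0],[0,0,0]],[[-0.002,0.23,0],[0,0,0]]]'
python3 - <<'E'
from h import *
o=observe(); print(o['ft_force']); rel([(seat+[0,0,-.0315],HR)],o)
for nm in('top','scene','wrist'):
    c=grab(nm); P,uv=pts(c,rng(c,(4,140,90),(18,255,255))); P=P-o['position']; P=P[np.linalg.norm(P,axis=1)<.12]; print(nm,len(P),np.percentile(P@o['tool_rot'],[1,5,50,95,99],axis=0)) if len(P) else 0
E
```

```text
time_s: 16.15
position: [0.6, 0.3095, 0.2433]
tool_rot: [[0.147, 0.989, 0.0], [0.989, -0.147, -0.001], [-0.001, 0.0, -1.0]]
ft_force: [0.8, 0.4, -0.7]
grip_width: 0.0086
gripper_force: 108.7
[ 0.7868  0.3621 -0.7305]
[[-0.0, 0.001, 0.05], [0.0, 0.0, 0.001]] mm 25 deg 0.2
top 7 [[-0.0047  0.0283 -0.0073]
 [-0.0046  0.0287 -0.0069]
 [-0.0041  0.036  -0.0054]
 [ 0.0038  0.0514 -0.0018]
 [ 0.006   0.053  -0.0012]]
scene 854 [[-0.0214 -0.0165 -0.0755]
 [-0.0196 -0.0039 -0.073 ]
 [ 0.0158  0.004  -0.0192]
 [ 0.0247  0.0064  0.0214]
 [ 0.0258  0.018   0.026 ]]
wrist 5389 [[-0.025  -0.0054 -0.0773]
 [-0.0208 -0.0047 -0.0768]
 [ 0.0154 -0.0005 -0.0745]
 [ 0.0236  0.0041  0.0005]
 [ 0.0247  0.0046  0.0189]]
```

```bash
python3 -m handwheel '[[[0,0,0.015],[0,0,0]],[[0,0,0.03],[0,0,0]],[[0,0,0.04],[0,0,0]],[[0,0,0.044],[0,0,0]],[[0,0,0.047],[0,0,0]],[[0,0,0.047],[0,0,0]],[[0,0,0.047],[0,0,0]]]'
```

```text
time_s: 17.0
position: [0.5998, 0.3094, 0.2207]
tool_rot: [[0.147, 0.989, 0.001], [0.989, -0.147, -0.001], [-0.001, 0.001, -1.0]]
ft_force: [-2.2, -0.6, 7.1]
grip_width: 0.0089
gripper_force: 110.4
```

```bash
python3 -m handwheel '[[[0,0,0.002],[0,0,0]],[[0,0,0.002],[0,0,0]]]'
```

```text
time_s: 17.2
position: [0.5999, 0.3095, 0.2206]
tool_rot: [[0.147, 0.989, 0.002], [0.989, -0.147, -0.0], [-0.0, 0.002, -1.0]]
ft_force: [-4.9, -1.5, 12.9]
grip_width: 0.009
gripper_force: 110.9
```

Seated (13 N upward). I'll ease off, then open part-way.

```bash
python3 -m handwheel '[[[0,0,-0.002],[0,0,0]],[[0,0,-0.003],[0,0,0]]]' - 20 && python3 -m handwheel '[[[0,0,-0.003],[0,0,0]],[[0,0,-0.003],[0,0,0]],[[0,0,-0.003],[0,0,0]],[[0,0,-0.003],[0,0,0]],[[0,0,-0.003],[0,0,0]]]' 0.4
python3 - <<'E'
from h import *
o=observe(); print(o['grip_width'])
w=grab('wrist'); P,uv=pts(w,rng(w,(4,140,90),(18,255,255))); P=P-o['position']; P=P[np.linalg.norm(P,axis=1)<.12]; print(len(P),np.percentile(P@o['tool_rot'],[1,5,50,95,99],axis=0))
E
```

```text
time_s: 17.4
position: [0.5998, 0.3094, 0.2208]
tool_rot: [[0.147, 0.989, 0.0], [0.989, -0.147, -0.001], [-0.001, 0.0, -1.0]]
ft_force: [-2.9, 0.3, 3.6]
grip_width: 0.0088
gripper_force: 109.9
time_s: 17.9
position: [0.6001, 0.3093, 0.2208]
tool_rot: [[0.147, 0.989, -0.001], [0.989, -0.147, -0.001], [-0.002, -0.001, -1.0]]
ft_force: [0.0, -0.2, -0.0]
grip_width: 0.0344
gripper_force: 0.0
0.034373278228767956
4976 [[-0.0215 -0.0047 -0.077 ]
 [-0.018  -0.0042 -0.0765]
 [ 0.0153 -0.0001 -0.075 ]
 [ 0.0227  0.0043 -0.0014]
 [ 0.0231  0.0048  0.0197]]
```

```bash
python3 -m handwheel '[[[0,0,-0.03],[0,0,0]],[[0,0,-0.06],[0,0,0]],[[0,0,-0.1],[0,0,0]],[[0,0,-0.15],[0,0,0]],[[0,0,-0.2],[0,0,0]],[[0,0,-0.25],[0,0,0]],[[0,0,-0.3],[0,0,0]],[[0,0,-0.3],[0,0,0]],[[0,0,-0.3],[0,0,0]],[[0,0,-0.3],[0,0,0]]]' && python3 -m handwheel '[[[0,0,0],[0,0,0]],[[0,0,0],[0,0,0]],[[0,0,0],[0,0,0]],[[0,0,0],[0,0,0]],[[0,0,0],[0,0,0]],[[0,0,0],[0,0,0]],[[0,0,0],[0,0,0]],[[0,0,0],[0,0,0]],[[0,0,0],[0,0,0]],[[0,0,0],[0,0,0]]]'
python3 - <<'E'
from h import *
s=grab('scene');w=grab('wrist')
for c in(s,w):
    P,uv=pts(c,rng(c,(4,140,90),(18,255,255))); P=P-seat; P=P[np.linalg.norm(P,axis=1)<.13]; print(len(P),np.percentile(np.c_[P@HX,P@np.array([-HX[1],HX[0],0]),P[:,2]],[1,50,99],axis=0))
cv2.imwrite('pics/c14.png',cv2.resize(s['im'][200:440,220:540],(800,600),interpolation=cv2.INTER_CUBIC)[:,:,::-1])
E
```

```text
time_s: 18.95
position: [0.6001, 0.3095, 0.3695]
tool_rot: [[0.147, 0.989, -0.003], [0.989, -0.147, -0.002], [-0.003, -0.003, -1.0]]
ft_force: [0.0, 0.1, -0.4]
grip_width: 0.0338
gripper_force: 0.0
time_s: 19.95
position: [0.6002, 0.3096, 0.3711]
tool_rot: [[0.147, 0.989, -0.001], [0.989, -0.147, -0.001], [-0.001, -0.001, -1.0]]
ft_force: [1.2, -0.5, 0.7]
grip_width: 0.0342
gripper_force: 0.0
1289 [[-0.0058 -0.0213 -0.0546]
 [ 0.0039  0.0053  0.0127]
 [ 0.0063  0.0234  0.0454]]
999 [[-0.0049 -0.0233 -0.0464]
 [-0.0004  0.0069  0.0461]
 [ 0.0041  0.022   0.048 ]]
```

View pics/c14.png

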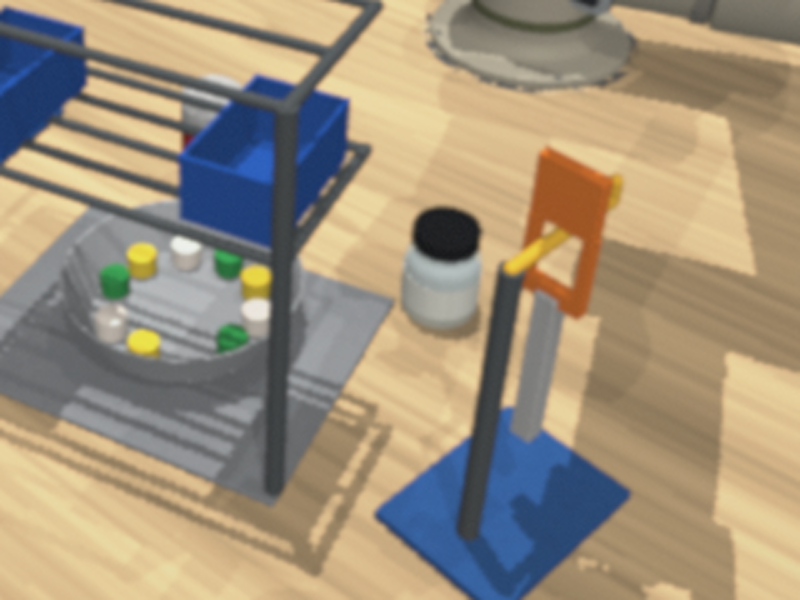

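The stirrer hangs upright on the hook (crop (570,240)). All nine chips are in the pan, and the jar and can still stand. I'm handing in.

```bash
python3 -m handwheel '[[[0,0,0],[0,0,0]],[[0,0,0],[0,0,0]],[[0,0,0],[0,0,0]],[[0,0,0],[0,0,0]],[[0,0,0],[0,0,0]]]' >/dev/null; python3 -c "from rig import *; print(close_job())"
```

```text
the job is handed in; nothing more can be done
None
```

Handed in at about 20.5 s: my last images showed all nine chips at least about 35 mm from where they started and still in the pan, and the stirrer hanging upright on the hook; the first grasp missed and nudged the stirrer in its holder, the second held, and the hand-in returned no verdict.

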